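# Shut and latch the label tote

## Robot

A 6-joint arm with a two-finger parallel gripper is mounted at the origin on the work surface. World frame = base frame: x ahead of the robot, y to its left, z up, the work surface at z = 0. Lengths are in mm, angles in rad, forces in N, time in s.
With the tool pointing down it reaches from about 275 to 750 mm from the base axis. Payload 10.2 kg.
Tool frame: the origin (TCP) lies between the finger pads; the fingertips stand 11 mm ahead of it and the grasp point (between the pads) lies 8 mm behind it; z points along the fingers, y is the line along which they close (so a half turn about z gives the same grasp; the last joint's range is limited). The gripper opens to 85 mm and grips with 20 to 120 N. Pads are 22 mm wide; open, the fingers measure 114 mm over their backs; the gripper's body (76 mm by 85 mm) begins 54 mm behind the grasp point. The pads swing forward as they close: fully open they stand 13 mm farther back than shut.
Start: joints at [1.004, 0.313, 1.498, -0, 1.331, -0.223], TCP at [176.973, 494.279, 242.294] pointing down, gripper open.
Joint ranges: [-2.94, 2.94], [-0.97, 2.17], [0.19, 2.56], [-1.23, 4.37], [0.02, 3.11], [-2.88, 2.88]. Speed limits (rad/s): [2.39, 2.39, 3.01, 3.14, 3.14, 3.14].

## Interface

Orientations are given as a unit quaternion [w, x, y, z].
In Python, from rig import sense, eyes, finish_job gives the robot as it stands.
- The arm moves only by the shell command python3 -m jog 'ROWS' [FORCE]. ROWS is JSON, a list of rows, each a list of 7 numbers: the shift along the tool's x, y, z in m, then the turn, a rotation vector about the tool's x, y, z in rad, then the finger opening in m, from 0 to 0.0854. In form: [[dx, dy, dz, rx, ry, rz, gripper], ...]. A call has 1 to 5 rows; each row shifts and turns the commanded pose from where the row before left it, along the tool's axes as they then stand; what a row does not reach is not made up. A row lasts 1/10 s, in which the tool goes at most 50 mm and 8.59 degrees, less where a joint would pass 70% of its speed; a pose out of reach is approached as far as the arm can. A call is refused whole if a number of a shift passes 0.05 or a number of a turn 0.15, either way. A call with a gripper value outside its range is refused whole. The fingers move at their own pace and stop on an object; FORCE is the grip in N (left out, the last holds). Time passes only in rows, so rows that do not move let the fingers close. It gives the time, the measured TCP pose, the force, the opening and the grip force at its end, in the units of the state.
- sense(): the state, without advancing time (a new reading comes with each control period).
- eyes.capture(name): name is "scene" or "side" or "wrist"; returns the picture (480x640x3 uint8, red, green, blue); there is no depth.
- eyes.calibration(name): a dict with "fx", "fy", "cx", "cy" (pixels), "cam_to_world" (4x4, takes a point from camera to world coordinates); the wrist camera has in their place "mount" (4x4, takes a point from camera to tool coordinates, whose origin is the TCP and whose axes are the flange's). Camera axes: x right, y down, z forward; pixel columns grow to the right and rows downward; lengths in mm; the calibration is good to about 2 mm. A picture is of the moment at which its call begins: read the wrist's pose just before it. calibration takes no time and is no camera call.
- finish_job(): hands the job in; it is judged then, once.
The state is a dict: "time_s": time; "joints": joint angles; "dq": joint speeds; "tau": joint torques, N m; "eef_pos": TCP position; "ee_rot": TCP orientation; "force": force on the tool from outside, world axes, zero at the start; "wrist_torque": the same for the moment, N m; "grip_width": opening from 0.0 (shut) to 1.0 (fully open); "grip_force": force on a finger pad.
Only numpy, scipy, OpenCV 4.12 (cv2) and the standard library are available. Lean on these libraries where they do the work, as an engineer would, in place of code of your own. Each camera call takes 0.05 s, during which the arm holds its last target. There are 200 camera calls.

## Task

The small tote of label rolls has been left open: with your fingertips push its blue lid over and fully down without slamming it, then push the pink slide latch across over the lid's tongue as far as it goes. Only push, never pick anything up: the tote stays where it stands, everything else on the table is left alone, and you finish clear of it all.

Things in the scene. Friction and masses are not known exactly. Their poses are not given: they have to be found in the camera images.
- tote: White loose tote of label rolls, about 3 kg, 160 (x) x 260 (y) x 90 mm high. Origin: centre of its underside; x points from the front (latch side, towards the robot, yaw within 0.4 rad) to the hinge side, y to its left, z up. A grey ledge stands out 45 mm from the front wall, y -90 to +60 mm, top at z 80 mm. Pushed sideways with more than about 10 N the tote slides.
- lid (a joint): Angle of the blue lid (rad): 0 shut flat on the rim, pi/2 upright; starts at 1.05 to 1.65, stop at 1.75. Stiff hinge (0.32 N m friction): stays at any angle it is left at, takes 1 to 5 N at the free edge. Lid 8 mm thick, 268 mm wide along tote y, reaching 163 mm from the hinge; its outer face is at 98 mm height when shut.
- lid_hinge (a point): Mid-width point of the lid's hinge line, on the far rim: tote x +80 mm, z 90 mm. The lid turns about the tote's y axis through it: at angle a the lid's inner face runs from here along (-cos a, 0, sin a) in tote axes and its outer face looks along (sin a, 0, cos a).
- lid_edge (a point): Middle of the lid's free edge, on the outer face, 163 mm from the hinge line. A blue tongue 50 mm wide and 6 mm thick stands out 31 mm further from the edge here (centred 25 mm to the tote's +y); the bolt of the latch slides over it, and blocks it if slid across too soon.
- latch (a joint): Travel of the pink slide latch (m): 0 open (starts at 0 to 0.010), 0.040 home against its stop. Moves along the tote's +y (to the left seen from the robot), takes about 1.5 N, stays where it is left.
- latch_tab (a point): Top centre of the pink latch's upright tab: 24 (tote x) x 14 (tote y) x 45 mm tall, on the ledge, 80 to 125 mm high; centre at tote x -104 mm (24 mm before the front wall), y -75 mm + travel. Its right (-y) face is free to push on. A flat pink bolt reaches from the tab 60 mm to +y at 99 to 106 mm height and slides over the lid's tongue.
- wine: Dark wine bottle with white cap, 76 mm across, 290 mm tall, loose; origin under its centre. Not to be touched. (This and the water bottle, cup and bucket may swap places to the left and right of the tote.)
- water: Clear water bottle with blue label, 64 mm across, 200 mm tall, loose; origin under its centre. Not to be touched.
- cup: White paper cup, 84 mm across, 120 mm tall, loose; origin under its centre. Not to be touched.
- bucket: Small zinc bucket of pens, 94 mm across, 100 mm tall (pens to 160 mm), loose; origin under its centre. Not to be touched.
- tape: Roll of tape lying flat, 90 mm across, 24 mm high, loose, near the robot on the left; origin under its centre. Not to be touched.
- phone: Black phone lying flat, 75 x 150 x 9 mm, loose, near the robot on the right; origin under its centre. Not to be touched.

How it is judged:
By the outcome, as a careful person would: the job done as asked, in the order asked, and still so for the second after the job is handed in, with the robot touching nothing.
It also fails if it takes over 51 s, if anything falls off the work surface, if the arm or the gripper's body presses on something with over 40 N, if the wrist force passes 120 N, or if a joint passes its speed limit or range.

## Working session

There is one attempt and no reset: what is moved stays moved. The work goes in short steps, Python scripts to look and compute and a shell command to move; the robot and the scene stay as the last step left them, time stands still between calls to the robot, and variables do not carry over. Pictures are saved under pics/ and viewed, at most 10 in all, crops included, and the job is handed in when it is done.

```bash
mkdir -p pics
python3 - <<'E'
from rig import sense, eyes
import cv2,numpy as np
for n in ("scene","side"):
    im=eyes.capture(n); cv2.imwrite(f"pics/{n}0.png",im[:,:,::-1]); print(n,eyes.calibration(n))
print(eyes.calibration("wrist")); print(sense())
E
```

```text
scene {'fx': 509.53731594744715, 'fy': 509.53731594744715, 'cx': 321.2067021959977, 'cy': 248.20248993094566, 'cam_to_world': array([[-3.45510944e-01,  6.37426154e-01, -6.88701739e-01,
         1.33558762e+03],
       [ 9.38337453e-01,  2.44089580e-01, -2.44832803e-01,
         3.05273774e+02],
       [ 1.20420863e-02, -7.30827049e-01, -6.82456455e-01,
         9.30048146e+02],
       [ 0.00000000e+00,  0.00000000e+00,  0.00000000e+00,
         1.00000000e+00]])}
side {'fx': 457.3264401868213, 'fy': 457.3264401868213, 'cx': 318.8321309035386, 'cy': 246.66077434852338, 'cam_to_world': array([[ 9.02034897e-01, -2.08180549e-01,  3.78145348e-01,
         3.98708261e+01],
       [-4.31659866e-01, -4.31626820e-01,  7.92065684e-01,
        -9.71954764e+02],
       [-1.67499482e-03, -8.77701058e-01, -4.79205642e-01,
         7.02506448e+02],
       [ 0.00000000e+00,  0.00000000e+00,  0.00000000e+00,
         1.00000000e+00]])}
{'fx': 332.51805522695145, 'fy': 332.51805522695145, 'cx': 322.03702307513674, 'cy': 238.20371123021263, 'mount': array([[-7.87638978e-04, -9.45864356e-01, -3.24561243
[... 280 characters left out ...]
e+00]])}
{'time_s': 0.1, 'joints': array([ 1.00355005e+00,  3.13374735e-01,  1.49834399e+00,  1.54270138e-05,
        1.33099405e+00, -2.23403286e-01]), 'dq': array([ 0.00038965, -0.00213748, -0.00165909, -0.00084552,  0.00122486,
        0.00017156]), 'tau': array([ 3.63386258e-03, -4.12904155e+01, -2.60138530e+01, -1.40291504e-04,
        3.03310801e-03,  2.39214319e-05]), 'eef_pos': array([176.8755507 , 494.08501457, 241.80862304]), 'ee_rot': array([-2.22598055e-04,  1.71077615e-01,  9.85257396e-01, -5.13979669e-04]), 'force': array([-0.55642245,  0.04407274, -0.6633918 ]), 'wrist_torque': array([-0.01351872, -0.01144901, -0.05089658]), 'grip_force': 0.0, 'grip_width': 0.9968548192057709}
```

View pics/scene0.png

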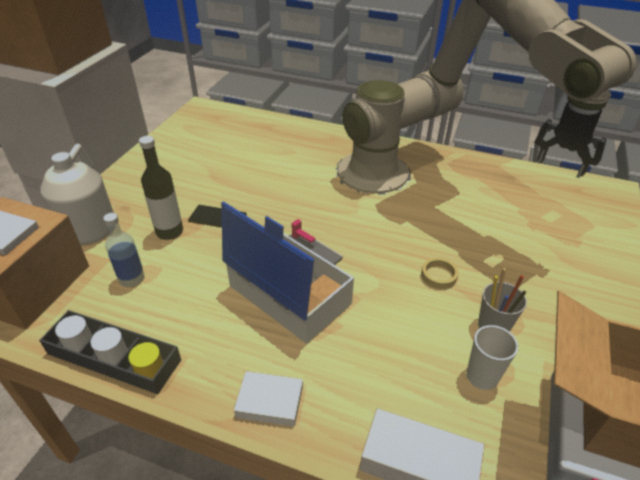

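View pics/side0.png

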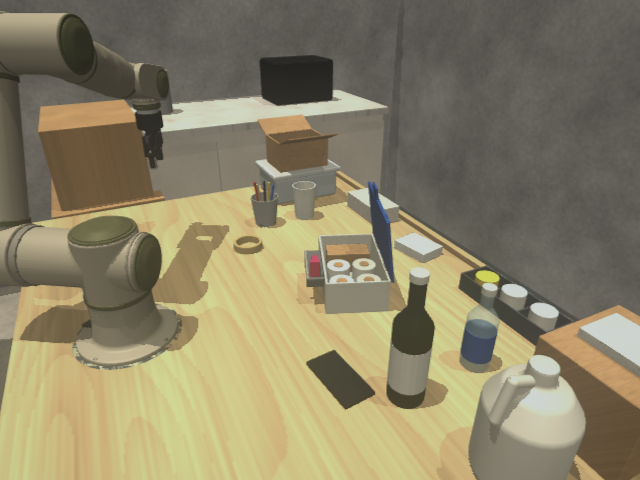

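The scene view shows the lid upright with its blue corners near (222,240), (222,207), (308,275) and (307,308), and the pink tab at (297,228). The wine and water bottles are to the robot's right at (160,200) and (125,265), and the cup and bucket are to its left. Next I'll enlarge the tote in both views to read the corners.

Run:
```python
import cv2,numpy as np
a=cv2.imread("pics/scene0.png")[195:345,210:370]; b=cv2.imread("pics/side0.png")[175:325,290:410]
a=cv2.resize(a,None,fx=2.6,fy=2.6*1.0,interpolation=cv2.INTER_CUBIC);b=cv2.resize(b,None,fx=2.6,fy=2.6,interpolation=cv2.INTER_CUBIC)
cv2.imwrite("pics/crop0.png",np.hstack([a,b]));print(a.shape,b.shape)
```

```text
(390, 416, 3) (390, 312, 3)
```

View pics/crop0.png

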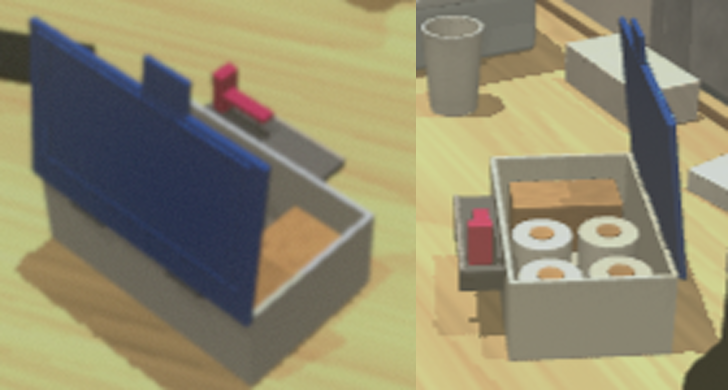

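```bash
cat > h.py <<'E'
import numpy as np
from rig import eyes
def ray(n,u,v):
    c=eyes.calibration(n);T=c["cam_to_world"]
    d=T[:3,:3]@[(u-c["cx"])/c["fx"],(v-c["cy"])/c["fy"],1]
    return T[:3,3],d
def onz(n,u,v,z):
    o,d=ray(n,u,v);return o+d*(z-o[2])/d[2]
def tri(p,q):
    (o1,d1),(o2,d2)=ray("scene",*p),ray("side",*q)
    s=np.linalg.lstsq(np.c_[d1,-d2],o2-o1,rcond=None)[0]
    a,b=o1+s[0]*d1,o2+s[1]*d2
    return (a+b)/2,np.linalg.norm(a-b)
E
python3 - <<'E'
from h import *
np.set_printoptions(precision=1,suppress=True)
S=lambda x,y:(210+x/2.6,195+y/2.6); D=lambda x,y:(290+(x-416)/2.6,175+y/2.6)
for k,p,z in [("FLrim",(371,214),90),("BLbase",(250,382),0),("BRbase",(55,238),0),("FLbase",(371,278),0),("tab",(225,72),125)]: print(k,onz("scene",*S(*p),z))
for k,p,z in [("FR",(508,280),90),("FL",(493,158),90),("BL",(632,153),90),("BR",(674,276),90),("FRb",(510,357),0),("BRb",(672,353),0),("tab",(481,216),125)]: print("side",k,onz("side",*D(*p),z))
print("FL",tri(S(371,214),D(493,158)));print("tab",tri(S(225,72),D(481,213)))
print("lid right top",tri(S(33,20),D(672,120)));print("lid left top",tri(S(268,165),D(625,20)))
for n,p in (("wine",(168,233)),("wat",(128,280)),("phone",(218,215)),("tape",(440,280)),("bucket",(497,328)),("cup",(487,380))): print(n,onz("scene",*p,0))
E
```

```text
FLrim [553.4 104.5  90. ]
BLbase [696.9  46.2   0. ]
BRbase [ 606.6 -188.1   -0. ]
FLbase [547.6 107.8   0. ]
tab [459.  -71.4 125. ]
side FR [ 458.4 -132.2   90. ]
side FL [553.9  99.4  90. ]
side BL [701.1  42.1  90. ]
side BR [ 602.6 -194.    90. ]
side FRb [ 460.9 -132.5    0. ]
side BRb [ 606.9 -195.6    0. ]
side tab [461.  -67.4 125. ]
FL (array([554.3, 103.5,  89. ]), np.float64(3.377491887619569))
tab (array([461.3, -69.3, 128.5]), np.float64(2.5858560538700432))
lid right top (array([ 592.1, -185.6,  251.4]), np.float64(0.21494061982609805))
lid left top (array([685.8,  54.8, 249.7]), np.float64(7.900302354387531))
wine [ 490.2 -442.7    0. ]
wat [ 678.1 -437.9    0. ]
phone [ 372.  -352.6    0. ]
tape [400.1 291.4   0. ]
bucket [504.9 442.7   0. ]
cup [653.5 437.8   0. ]
```

The geometry is consistent. The tote centre is about (579,-44), yaw about -0.385, lid angle about 1.43 and latch travel about 7 mm. The tool axes already nearly match the tote's: tool x is -tote x and tool y is +tote y. I'll shut the fingers, rise, and cross over to behind the lid.

```bash
python3 -m jog '[[-0.03,-0.0175,-0.02,0,0,0.04,0],[-0.035,-0.0175,-0.02,0,0,0,0],[-0.035,-0.0175,-0.02,0,0,0,0],[-0.035,-0.0175,-0.015,0,0,0,0],[-0.035,-0.0175,-0.015,0,0,0,0]]' 20
python3 -m jog '[[-0.035,-0.0175,0,0,0,0,0],[-0.035,-0.0175,0,0,0,0,0],[-0.035,-0.0175,0,0,0,0,0],[-0.035,-0.0175,0,0,0,0,0],[-0.035,-0.0175,0,0,0,0,0]]'
python3 -m jog '[[-0.035,-0.0175,0,0,0,0,0],[-0.035,-0.0175,0,0,0,0,0],[-0.035,-0.0175,0,0,0,0,0],[-0.035,-0.0175,0,0,0,0,0],[-0.035,-0.0175,0,0,0,0,0]]'
cat >> h.py <<'E'
Y=-0.385;C=np.array([579.2,-44.3])
def st():
    from rig import sense
    from scipy.spatial.transform import Rotation as R
    s=sense();d=s["eef_pos"][:2]-C;c,n=np.cos(Y),np.sin(Y)
    q=s["ee_rot"];M=R.from_quat([q[1],q[2],q[3],q[0]]).as_matrix()
    f=s["force"]
    print("t %.2f tote x %.1f y %.1f z %.1f"%(s["time_s"],c*d[0]+n*d[1],-n*d[0]+c*d[1],s["eef_pos"][2]),"toolx yaw %.3f"%(np.arctan2(-M[1,0],-M[0,0])),"zdown %.3f"%M[2,2],"F tote x %.1f y %.1f z %.1f"%(c*f[0]+n*f[1],-n*f[0]+c*f[1],f[2]),"gw %.2f"%s["grip_width"])
E
python3 -c "from h import st;st()"
```

```text
time_s: 0.6
eef_pos: [303.6, 349.0, 332.8]
ee_rot: [-0.0, 0.191, 0.982, -0.0]
force: [0.6, 0.3, -0.1]
grip_width: 0.147
grip_force: 0.0
time_s: 1.1
eef_pos: [433.2, 202.3, 332.1]
ee_rot: [-0.0, 0.191, 0.982, -0.0]
force: [0.5, 0.5, 0.7]
grip_width: -0.002
grip_force: 0.0
time_s: 1.6
eef_pos: [562.7, 55.6, 331.9]
ee_rot: [-0.0, 0.191, 0.982, -0.0]
force: [-0.1, -0.5, 0.5]
grip_width: 0.001
grip_force: 0.0
t 1.60 tote x -52.8 y 86.4 z 331.9 toolx yaw -0.384 zdown -1.000 F tote x 0.1 y -0.5 z 0.5 gw 0.00
```

```bash
python3 -m jog '[[-0.034,-0.017,0,0,0,0,0],[-0.034,-0.017,0,0,0,0,0],[-0.034,-0.017,0,0,0,0,0],[-0.034,-0.017,0,0,0,0,0],[-0.034,-0.017,0,0,0,0,0]]' >/dev/null
python3 - <<'E'
from h import *
import cv2
st()
a=eyes.capture("scene")[150:350,180:400,::-1];b=eyes.capture("side")[120:320,270:450,::-1]
cv2.imwrite("pics/c1.png",cv2.resize(np.hstack([a,b]),None,fx=2,fy=2,interpolation=cv2.INTER_CUBIC))
E
```

```text
t 2.10 tote x 117.1 y 1.8 z 331.9 toolx yaw -0.384 zdown -1.000 F tote x 0.3 y 0.1 z 0.2 gw 0.00
```

View pics/c1.png

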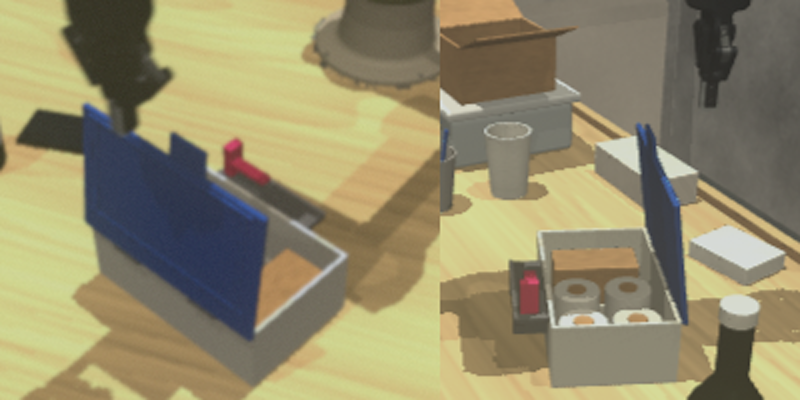

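The fingertips are behind and above the lid, at crop pixels (122,130) in scene and (710,103) in side. Next I'll descend behind it.

```bash
python3 -m jog '[[0,0,0.025,0,0,0,0],[0,0,0.025,0,0,0,0],[0,0,0.025,0,0,0,0],[0,0,0.025,0,0,0,0],[0,0,0,0,0,0,0]]' >/dev/null; python3 -c "from h import st;st()"
python3 -m jog '[[0.01,0,0,0,0,0,0],[0.01,0,0,0,0,0,0],[0.005,0,0,0,0,0,0],[0.005,0,0,0,0,0,0],[0.005,0,0,0,0,0,0]]' >/dev/null; python3 -c "from h import st;st()"
```

```text
t 2.70 tote x 114.5 y 2.9 z 228.5 toolx yaw -0.383 zdown -1.000 F tote x -0.4 y 0.2 z -0.5 gw 0.00
t 3.20 tote x 80.9 y 2.7 z 232.8 toolx yaw -0.384 zdown -1.000 F tote x 0.5 y -0.9 z 0.2 gw 0.00
```

```bash
python3 -m jog '[[0.009,0,0.004,0,0,0,0],[0.009,0,0.004,0,0,0,0],[0.010,0,0.004,0,0,0,0],[0.008,0,0.003,0,0,0,0],[0.008,0,0.003,0,0,0,0]]' >/dev/null; python3 -c "from h import st;st()"
python3 -m jog '[[0.007,0,0.004,0,0,0,0],[0.007,0,0.005,0,0,0,0],[0.007,0,0.005,0,0,0,0],[0.007,0,0.005,0,0,0,0],[0,0,0,0,0,0,0]]' >/dev/null
python3 - <<'E'
from h import *
import cv2
st()
a=eyes.capture("scene")[150:350,180:400,::-1];b=eyes.capture("side")[120:320,270:450,::-1]
cv2.imwrite("pics/c2.png",cv2.resize(np.hstack([a,b]),None,fx=2,fy=2,interpolation=cv2.INTER_CUBIC))
E
```

```text
t 3.70 tote x 37.2 y 2.4 z 214.9 toolx yaw -0.384 zdown -1.000 F tote x 1.5 y -0.0 z -0.1 gw 0.00
t 4.20 tote x 8.1 y 2.6 z 194.7 toolx yaw -0.384 zdown -1.000 F tote x 0.1 y -0.1 z -0.2 gw 0.00
```

View pics/c2.png

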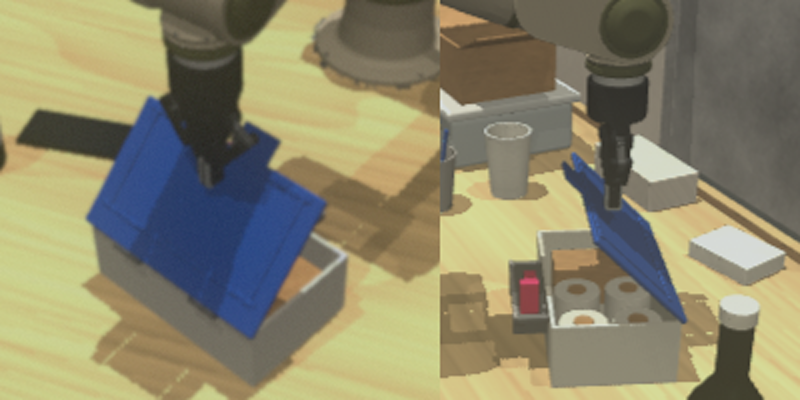

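The lid is following the fingertips, with the contact at crop (210,180), and the tote has not moved. I'll continue down the arc and slow near the bottom.

```bash
python3 -m jog '[[0.0055,0,0.006,0,0,0,0],[0.0055,0,0.006,0,0,0,0],[0.005,0,0.006,0,0,0,0],[0.0045,0,0.006,0,0,0,0],[0.004,0,0.006,0,0,0,0]]' >/dev/null; python3 -c "from h import st;st()"
python3 -m jog '[[0.0035,0,0.006,0,0,0,0],[0.003,0,0.006,0,0,0,0],[0.0025,0,0.006,0,0,0,0],[0.002,0,0.006,0,0,0,0],[0.002,0,0.005,0,0,0,0]]' >/dev/null; python3 -c "from h import st;st()"
python3 -m jog '[[0.001,0,0.005,0,0,0,0],[0.001,0,0.005,0,0,0,0],[0.001,0,0.004,0,0,0,0],[0,0,0.003,0,0,0,0],[0,0,0,0,0,0,0]]' >/dev/null; python3 -c "from h import st;st()"
```

```text
t 4.80 tote x -16.0 y 2.4 z 164.7 toolx yaw -0.384 zdown -1.000 F tote x 0.3 y -0.8 z 2.3 gw -0.00
t 5.30 tote x -28.6 y 2.5 z 135.7 toolx yaw -0.384 zdown -1.000 F tote x 1.3 y 0.2 z 0.5 gw -0.00
t 5.80 tote x -31.6 y 2.5 z 118.8 toolx yaw -0.384 zdown -1.000 F tote x -0.1 y 0.0 z 0.2 gw 0.00
```

```bash
python3 -m jog '[[0,0,0.002,0,0,0,0],[0,0,0.002,0,0,0,0],[0,0,0.002,0,0,0,0],[0,0,0.002,0,0,0,0],[0,0,0,0,0,0,0]]' >/dev/null; python3 -c "from h import st;st()"
python3 -m jog '[[0,0,0.001,0,0,0,0],[0,0,0.001,0,0,0,0],[0,0,0.0005,0,0,0,0],[0,0,0,0,0,0,0],[0,0,0,0,0,0,0]]' >/dev/null; python3 -c "from h import st;st()"
```

```text
t 6.30 tote x -31.5 y 2.5 z 111.0 toolx yaw -0.384 zdown -1.000 F tote x -0.6 y -0.2 z -0.2 gw -0.00
t 6.80 tote x -31.5 y 2.5 z 109.0 toolx yaw -0.384 zdown -1.000 F tote x -1.5 y 0.4 z 5.0 gw -0.00
```

```bash
python3 -m jog '[[0,0,0.0005,0,0,0,0],[0,0,0.0005,0,0,0,0],[0,0,0,0,0,0,0],[0,0,0,0,0,0,0]]' >/dev/null; python3 -c "from h import st;st()"
```

```text
t 7.20 tote x -31.4 y 2.5 z 108.9 toolx yaw -0.384 zdown -1.000 F tote x -6.6 y -1.9 z 13.8 gw 0.00
```

The lid is seated: it resists with 14 N at 98 mm. I'll lift, move right of the latch tab, and check.

```bash
python3 -m jog '[[0,0,-0.02,0,0,0,0],[0,0,-0.03,0,0,0,0],[0.02,-0.035,-0.01,0,0,0,0],[0.02,-0.035,0,0,0,0,0],[0.02,-0.025,0,0,0,0,0]]' >/dev/null
python3 -m jog '[[0.016,-0.02,0,0,0,0,0],[0,0,0,0,0,0,0],[0,0,0,0,0,0,0]]' >/dev/null
python3 - <<'E'
from h import *
import cv2
st()
a=eyes.capture("scene")[150:350,180:400,::-1];b=eyes.capture("side")[120:320,270:450,::-1]
cv2.imwrite("pics/c3.png",cv2.resize(np.hstack([a,b]),None,fx=2,fy=2,interpolation=cv2.INTER_CUBIC))
E
```

```text
t 8.00 tote x -107.0 y -112.8 z 167.9 toolx yaw -0.385 zdown -1.000 F tote x 0.1 y -0.0 z -0.4 gw -0.00
```

View pics/c3.png

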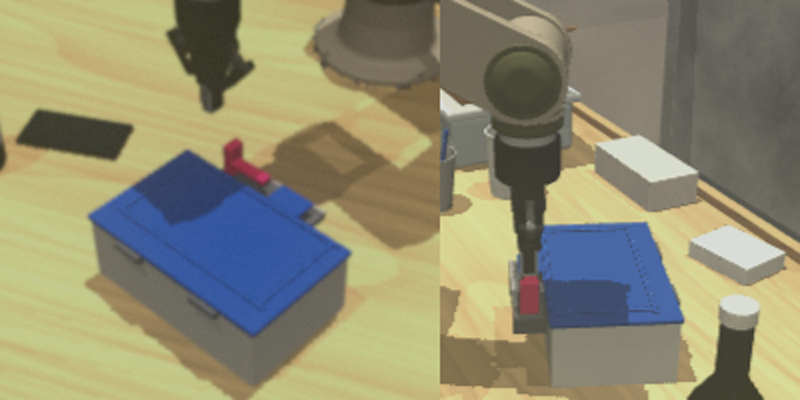

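The lid lies flat and the tote is in place. The tab is at crop (232,152) in scene and the fingertips are just right of it. Next I'll descend and push the latch left.

```bash
python3 -m jog '[[0,0,0.02,0,0,0,0],[0,0,0.02,0,0,0,0],[0,0,0.016,0,0,0,0],[0,0,0,0,0,0,0],[0,0.005,0,0,0,0,0]]' >/dev/null; python3 -c "from h import st;st()"
python3 -m jog '[[0,0.006,0,0,0,0,0],[0,0.006,0,0,0,0,0],[0,0.006,0,0,0,0,0],[0,0.006,0,0,0,0,0],[0,0.006,0,0,0,0,0]]' >/dev/null; python3 -c "from h import st;st()"
python3 -m jog '[[0,0.002,0,0,0,0,0],[0,0.002,0,0,0,0,0],[0,0.002,0,0,0,0,0],[0,0.002,0,0,0,0,0],[0,0,0,0,0,0,0]]' >/dev/null; python3 -c "from h import st;st()"
```

```text
t 8.60 tote x -106.9 y -107.3 z 112.1 toolx yaw -0.384 zdown -1.000 F tote x 0.0 y -0.1 z 0.3 gw -0.00
t 9.10 tote x -107.2 y -77.1 z 112.0 toolx yaw -0.384 zdown -1.000 F tote x 0.7 y -2.7 z 2.3 gw -0.00
t 9.60 tote x -107.4 y -69.5 z 111.7 toolx yaw -0.384 zdown -1.000 F tote x 0.8 y -0.4 z -0.3 gw -0.00
```

```bash
for i in 1; do python3 -m jog '[[0,0.0015,0,0,0,0,0],[0,0.0015,0,0,0,0,0],[0,0.0015,0,0,0,0,0],[0,0.0015,0,0,0,0,0],[0,0,0,0,0,0,0]]' >/dev/null; python3 -c "from h import st;st()"; done
python3 -m jog '[[0,0.001,0,0,0,0,0],[0,0.001,0,0,0,0,0],[0,0,0,0,0,0,0]]' >/dev/null
python3 - <<'E'
from h import *
import cv2
st()
a=eyes.capture("scene")[150:350,180:400,::-1];b=eyes.capture("side")[120:320,270:450,::-1]
cv2.imwrite("pics/c4.png",cv2.resize(np.hstack([a,b]),None,fx=2,fy=2,interpolation=cv2.INTER_CUBIC))
E
```

```text
t 10.10 tote x -107.4 y -63.4 z 111.8 toolx yaw -0.384 zdown -1.000 F tote x -1.5 y -0.9 z 0.4 gw 0.00
t 10.40 tote x -107.5 y -61.5 z 111.7 toolx yaw -0.384 zdown -1.000 F tote x -0.7 y -1.4 z 0.6 gw -0.00
```

View pics/c4.png

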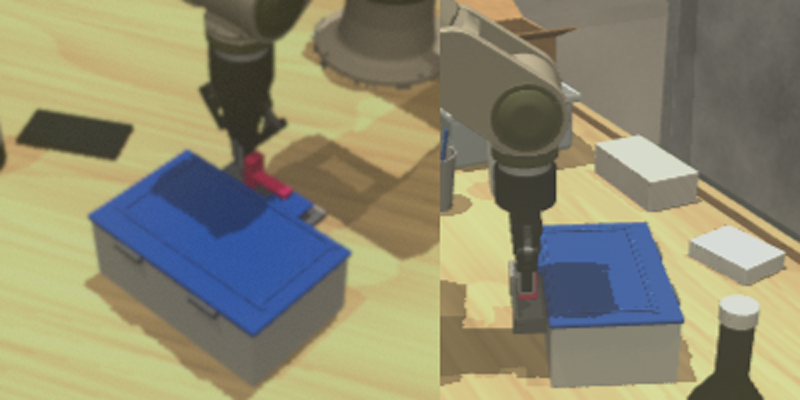

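The bolt is sliding over the tongue, with the tab now at crop (254,165), and the tote has not moved. I'll continue to the stop in small steps.

```bash
for i in 1; do python3 -m jog '[[0,0.001,0,0,0,0,0],[0,0.001,0,0,0,0,0],[0,0.001,0,0,0,0,0],[0,0,0,0,0,0,0]]' >/dev/null; python3 -c "from h import st;st()"; done
python3 -m jog '[[0,0.001,0,0,0,0,0],[0,0.0005,0,0,0,0,0],[0,0,0,0,0,0,0]]' >/dev/null; python3 -c "from h import st;st()"
```

```text
t 10.90 tote x -107.5 y -58.5 z 111.7 toolx yaw -0.384 zdown -1.000 F tote x -0.0 y -0.8 z -0.3 gw -0.00
t 11.20 tote x -107.4 y -57.3 z 111.8 toolx yaw -0.384 zdown -1.000 F tote x -1.1 y -3.4 z 0.4 gw -0.00
```

```bash
python3 -m jog '[[0,0.0005,0,0,0,0,0],[0,0,0,0,0,0,0],[0,0,0,0,0,0,0]]' >/dev/null; python3 -c "from h import st;st()"
```

```text
t 11.50 tote x -107.4 y -57.1 z 111.8 toolx yaw -0.384 zdown -1.000 F tote x -1.3 y -6.5 z 1.0 gw -0.00
```

The latch is at its stop: 6.5 N at the expected position. I'll back off to the right and rise, then check.

```bash
python3 -m jog '[[0,-0.01,0,0,0,0,0],[0,-0.015,0,0,0,0,0],[0.005,0,-0.03,0,0,0,0],[0.01,0,-0.05,0,0,0,0],[0.02,0,-0.045,0,0,0,0]]' >/dev/null
python3 -m jog '[[0.04,0,-0.03,0,0,0,0],[0.04,0,0,0,0,0,0],[0.03,0,0,0,0,0,0],[0,0,0,0,0,0,0],[0,0,0,0,0,0,0]]' >/dev/null
python3 - <<'E'
from h import *
import cv2
st()
s=eyes.capture("scene");d=eyes.capture("side")
for n,im in(("scene",s),("side",d)):
    h=cv2.cvtColor(im,cv2.COLOR_RGB2HSV);m=cv2.inRange(h,(160,120,80),(179,255,255))
    ys,xs=np.nonzero(m[190:310,250:400]);print(n,len(xs),xs.min()+250,xs.max()+250,ys.min()+190,ys.max()+190)
a=s[195:345,210:370,::-1];b=d[175:325,290:410,::-1]
cv2.imwrite("pics/c5.png",cv2.resize(np.hstack([a,b]),None,fx=2.6,fy=2.6,interpolation=cv2.INTER_CUBIC))
E
```

```text
t 12.50 tote x -251.9 y -81.9 z 266.2 toolx yaw -0.384 zdown -1.000 F tote x 0.6 y 0.1 z 0.9 gw 0.00
scene 212 304 326 227 249
side 150 310 317 248 268
```

View pics/c5.png

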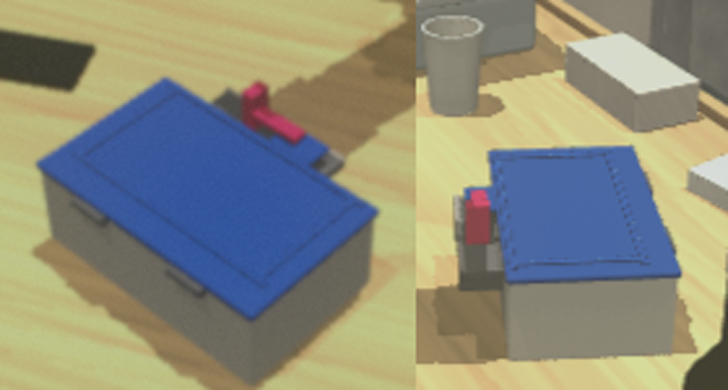

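The lid is shut, the bolt lies across the tongue with the tab at crop (256,90) in scene and (478,194) in side, and the tote base corners have not moved. I'll check the travel once before handing in.

Run:
```python
from h import *
for p in ((256,90),(225,72)):
    print(onz("scene",210+p[0]/2.6,195+p[1]/2.6,125))
for p in ((478,194),(481,216)):
    print(onz("side",290+(p[0]-416)/2.6,175+p[1]/2.6,125))
```

```text
[472.60748586 -34.86657001 125.        ]
[459.01085155 -71.4168367  125.        ]
[476.95813947 -26.25401251 125.        ]
[460.97336959 -67.36852364 125.        ]
```

```bash
python3 -c "
from rig import finish_job
print(finish_job())"
```

```text
the job is handed in; nothing more can be done
None
```

The job is handed in: the blue lid is fully down and the pink latch is pushed across over the tongue to its stop. The tote showed no shift in the pictures, I saw nothing else disturbed, and the arm finished clear at about 12.5 s.

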